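# Park handpiece motors by height on the rail

### The job

Line the four loose handpiece motors up by height on the white parking rail: each upright and wholly on its own round pad, the shortest next to the blue end block and each next one taller, up to the tallest beside the grey block. Set each one down rather than dropping it or knocking it over, and leave the steel cup where it stands.

Things in the scene. Friction and masses are not known exactly. Their poses are not given: they have to be found in the camera images.
- green_motor: Loose handpiece motor with a green collar, 60 mm tall, standing upright on its foot: a round dark steel foot 28 mm across and 10 mm high, then a silver barrel 24 mm across (the place to grip) from 10 to 38 mm up, a green collar 24.6 mm across from 38 to 46 mm, and a 14 mm wide spigot on top up to 60 mm. Weighs between 60 and 210 g. Origin at the centre of the underside of the foot, z up along its axis.
- red_motor: Loose handpiece motor with a red collar, 76 mm tall, standing upright on its foot: a round dark steel foot 28 mm across and 10 mm high, then a silver barrel 24 mm across (the place to grip) from 10 to 54 mm up, a red collar 24.6 mm across from 54 to 62 mm, and a 14 mm wide spigot on top up to 76 mm. Weighs between 60 and 210 g. Origin at the centre of the underside of the foot, z up along its axis.
- yellow_motor: Loose handpiece motor with a yellow collar, 92 mm tall, standing upright on its foot: a round dark steel foot 28 mm across and 10 mm high, then a silver barrel 24 mm across (the place to grip) from 10 to 70 mm up, a yellow collar 24.6 mm across from 70 to 78 mm, and a 14 mm wide spigot on top up to 92 mm. Weighs between 60 and 210 g. Origin at the centre of the underside of the foot, z up along its axis.
- white_motor: Loose handpiece motor with a white collar, 108 mm tall, standing upright on its foot: a round dark steel foot 28 mm across and 10 mm high, then a silver barrel 24 mm across (the place to grip) from 10 to 86 mm up, a white collar 24.6 mm across from 86 to 94 mm, and a 14 mm wide spigot on top up to 108 mm. Weighs between 60 and 210 g. Origin at the centre of the underside of the foot, z up along its axis.
- pad1: Fixed round rubber pad, dark with a grey centre, 46 mm across and 5 mm thick, on the white rail. Four equal pads stand in one straight row along the rail, 75 mm apart; this is number 1 counted from the rail's left (+y) end. Origin at the centre of its underside; its top is 5 mm above the origin (9 mm above the deck). Its y axis runs along the row, its x axis across it.
- pad2: Fixed round rubber pad, dark with a grey centre, 46 mm across and 5 mm thick, on the white rail. Four equal pads stand in one straight row along the rail, 75 mm apart; this is number 2 counted from the rail's left (+y) end. Origin at the centre of its underside; its top is 5 mm above the origin (9 mm above the deck). Its y axis runs along the row, its x axis across it.
- pad3: Fixed round rubber pad, dark with a grey centre, 46 mm across and 5 mm thick, on the white rail. Four equal pads stand in one straight row along the rail, 75 mm apart; this is number 3 counted from the rail's left (+y) end. Origin at the centre of its underside; its top is 5 mm above the origin (9 mm above the deck). Its y axis runs along the row, its x axis across it.
- pad4: Fixed round rubber pad, dark with a grey centre, 46 mm across and 5 mm thick, on the white rail. Four equal pads stand in one straight row along the rail, 75 mm apart; this is number 4 counted from the rail's left (+y) end. Origin at the centre of its underside; its top is 5 mm above the origin (9 mm above the deck). Its y axis runs along the row, its x axis across it.
- blue_block: Fixed blue block, 56 mm across the rail by 22 mm along it, 12 mm high, on top of the white rail at one of its two ends (either one), in line with the pads, 53.5 mm from the centre of the nearest pad; an equal grey block is at the other end. The white rail is 366 by 64 mm, 4 mm thick, fixed to the deck. Origin at the centre of the block's underside (4 mm above the deck).
- cup: Loose open steel cup, a bystander beside the work: 72 mm across the rim, 75 mm high. Origin at the centre of its underside.

How it is judged (in metres and radians):
At the end, for the whole second after the job is handed in: Each motor stands upright (within 0.1 rad) on its pad, its foot's centre within 10 mm of the pad's centre, in order of height from the shortest (green) on the pad nearest the blue block to the tallest (white) on the farthest; all are released and at rest (((horizontal distance between blue_block and pad1 below 0.08 m and horizontal distance between green_motor and pad1 below 0.01 m and horizontal distance between red_motor and pad2 below 0.01 m and horizontal distance between yellow_motor and pad3 below 0.01 m and horizontal distance between white_motor and pad4 below 0.01 m) or (horizontal distance between blue_block and pad4 below 0.08 m and horizontal distance between green_motor and pad4 below 0.01 m and horizontal distance between red_motor and pad3 below 0.01 m and horizontal distance between yellow_motor and pad2 below 0.01 m and horizontal distance between white_motor and pad1 below 0.01 m)) and z of green_motor in the frame of pad1 between 0.002 and 0.009 m and angle between each of green_motor, red_motor, yellow_motor, white_motor's own z axis and vertical below 0.1 rad and linear speed of each of green_motor, red_motor, yellow_motor, white_motor below 0.02 m/s and angular speed of each of green_motor, red_motor, yellow_motor, white_motor below 0.2 rad/s and z of red_motor in the frame of pad1 between 0.002 and 0.009 m and z of yellow_motor in the frame of pad1 between 0.002 and 0.009 m and z of white_motor in the frame of pad1 between 0.002 and 0.009 m); the robot touches nothing.
It fails at once if a motor is tipped over (angle between any of green_motor, red_motor, yellow_motor, white_motor's own z axis and vertical above 0.7 rad).
It fails at once if a motor is let go with its foot more than 30 mm above the deck (dropped) ((height (world z) of green_motor above 0.03 m and contact force between the fingers and green_motor below 0.02 N) or (height (world z) of red_motor above 0.03 m and contact force between the fingers and red_motor below 0.02 N) or (height (world z) of yellow_motor above 0.03 m and contact force between the fingers and yellow_motor below 0.02 N) or (height (world z) of white_motor above 0.03 m and contact force between the fingers and white_motor below 0.02 N)).
It fails at once if the cup is pushed more than 20 mm or tipped (distance of cup from where it was at the start of the episode above 0.02 m or angle between cup's own z axis and vertical above 0.3 rad).
It also fails if it takes over 93 s, if anything falls off the work surface, if the arm or the gripper's body presses on something with over 40 N, if the wrist force passes 120 N, or if a joint passes its speed limit or range.

### The arm

A 6-joint arm with a two-finger parallel gripper is mounted at the origin on the work surface. World frame = base frame: x ahead of the robot, y to its left, z up, the work surface at z = 0. Lengths are in mm, angles in rad, forces in N, time in s.
With the tool pointing down it reaches from about 350 to 775 mm from the base axis. Payload 7.3 kg.
Tool frame: the origin (TCP) lies on the centre line of the jaws, within the pads' length; the fingertips stand bot.tip_reach ahead of it and the grasp point (between the pads) lies 6 mm ahead of it (bot.tip_reach is the distance from the TCP to the fingertips, in mm); z points along the fingers, y is the direction in which the jaws open and shut (so a half turn about z gives the same grasp; the last joint's range is limited). The gripper opens to 92 mm and grips with 3 to 60 N. Pads are 19 mm wide; open, the fingers measure 130 mm over their backs; the gripper's body (75 mm by 190 mm) begins 47 mm behind the grasp point.
Start: joints at [1.026, 0.342, 1.524, -0, 1.275, -0.146], TCP at [203.852, 483.828, 220.341] pointing down, gripper open.
Joint ranges: [-2.53, 2.53], [-0.77, 2.02], [0.04, 2.7], [-1, 4.14], [0.28, 2.66], [-3.11, 3.11]. Speed limits (rad/s): [2.57, 2.57, 3.14, 3.14, 3.14, 3.14].

### API

Orientations are given as [roll, pitch, yaw] about the fixed x, y, z axes, in that order (R = Rz(yaw) Ry(pitch) Rx(roll)).
In Python, from plant import bot gives the robot as it stands.
- The arm moves only by the tool step_arm, never from a script. Its argument "deltas" is a list of rows, each a list of 6 numbers: the shift along the tool's x, y, z in mm, then the turn, a rotation vector about the tool's x, y, z in rad. A call has 1 to 5 rows; each row is the pose to reach, as a shift and turn from the pose commanded when the call began, along the tool's axes at that moment; what a row does not reach only later rows make up. A row lasts 1/12 s, in which the tool goes at most 41.7 mm and 7.16 degrees, less where a joint would pass 70% of its speed; a pose out of reach is approached as far as the arm can. A call with a gripper value outside its range is refused whole. "fingers" is the finger opening in mm, from 0 to 91.8, set as the call begins (left out, the last holds). The fingers move at their own pace and stop on an object; the grip force is fixed at half the most. Time passes only in rows, so rows that repeat a pose let the fingers close. It gives the time, the measured TCP pose, the force and the opening at its end, in the units of the state.
- bot.get_obs(): the state, without advancing time (a new reading comes with each control period).
- bot.capture(name): name is "side" or "top" or "wrist"; returns a dict with "color" (420x560x3 uint8, red, green, blue), "fx", "fy", "cx", "cy" (pixels), "R" (3x3) and "t" (3): a world point X has camera coordinates R X + t. Camera axes: x right, y down, z forward; pixel columns grow to the right and rows downward; lengths in mm; the calibration is good to about 2 mm. A picture is of the moment at which its call begins. There is no depth.
- bot.close_job(): hands the job in, once; it reports no verdict.
Trained networks look in a picture, given as the dict that the camera call returned (one of the last four; its "shot" number tells which), for a name from the list of things; names that differ only in an ending like _2 or _b are one class to them, and where a whole thing is asked for, a point or a joint stands for the part that bears it (a point fixed in the world has none). Each returns a list of dicts, best first, with "p" (0 to 1); they miss things now and then, are a little off and sometimes report something else, mostly with a low value. They report only what shows in the picture. A call takes as long as a camera call.
- bot.boxes_of(query, picture): "rect" ([centre column, centre row, width, height] in pixels, round what is visible of it).
The state is a dict: "time": time; "joint_positions": joint angles; "dq": joint speeds; "tau": joint torques, N m; "tool_pos": TCP position; "tcp_rot": TCP orientation; "contact_force": force on the tool from outside, world axes, zero at the start; "moment": the same for the moment, N m; "grip_width": finger opening in mm.
Only numpy, scipy, OpenCV 4.12 (cv2) and the standard library are available. Lean on these libraries where they do the work, as an engineer would, in place of code of your own. Each camera call takes 0.05 s, during which the arm holds its last target. There are 200 camera calls.

## Working session

There is one attempt and no reset: what is moved stays moved. The work goes in short steps, Python scripts to look and compute and a tool call to move; the robot and the scene stay as the last step left them, time stands still between calls to the robot, and variables do not carry over. Pictures are saved under pics/ and viewed, about 12 in all and at most 16, crops included, and the job is handed in when it is done.

Besides the shell and the picture viewer there is one more tool, called after "Request:" as name([rows], argument=value, ...), one row to a line, values as JSON. step_arm: Moves the arm, as the interface text tells. Its arguments: {"type":"object","properties":{"deltas":{"type":"array"},"fingers":{"type":"number"}},"required":["deltas"]}

```bash
mkdir -p pics; ls; cat > h.py <<'E'
import numpy as np, cv2
from plant import bot
def save(c,n): cv2.imwrite(f'pics/{n}.png',c['color'][:,:,::-1])
def ray(c,u,v,z):
    d=c['R'].T@np.array([(u-c['cx'])/c['fx'],(v-c['cy'])/c['fy'],1]); o=-c['R'].T@c['t']
    return o+d*(z-o[2])/d[2]
def proj(c,X):
    p=c['R']@np.array(X,float)+c['t']; return np.array([c['fx']*p[0]/p[2]+c['cx'],c['fy']*p[1]/p[2]+c['cy']])
E
python3 - <<'E'
from h import *
print(bot.get_obs(),bot.tip_reach)
a=bot.capture('top');b=bot.capture('side')
save(a,'top0');save(b,'side0')
for n,c in(('top',a),('side',b)):
    print(n,'cam',np.round(-c['R'].T@c['t']), c['fx'],np.round(c['R'],2).tolist())
    for q in 'green_motor red_motor yellow_motor white_motor pad1 blue_block cup'.split():
        for r in bot.boxes_of(q,c)[:5]: print(n,q,round(r['p'],2),np.round(r['rect'],1))
E
```

```text
pics
{'time': 0.0, 'joint_positions': array([ 1.02599517e+00,  3.42669693e-01,  1.52501305e+00,  2.12813003e-06,
        1.27537879e+00, -1.46003525e-01]), 'dq': array([ 4.21312648e-04, -5.83499199e-04, -2.31380499e-04,  2.68297630e-04,
        2.28010569e-05,  6.24537249e-05]), 'tau': array([ 9.75683433e-04, -4.31236839e+01, -2.44223303e+01,  7.17844907e-02,
        5.60655305e-02, -1.33183858e-04]), 'tool_pos': array([203.62949132, 483.4572713 , 219.67386936]), 'tcp_rot': array([-3.14013970e+00, -2.15714051e-04,  2.74279425e+00]), 'contact_force': array([ 0.02120678, -0.46412467, -0.07375426]), 'moment': array([ 0.04424536, -0.02403456, -0.03897548]), 'grip_width': 91.85467972136904} 25.0
top cam [ 419.   84. 1105.] 488.1411419396881 [[-0.02, -1.0, -0.01], [-0.99, 0.03, -0.12], [0.12, 0.01, -0.99]]
top green_motor 0.68 [337.  244.7  15.   12. ]
top yellow_motor 0.64 [406.2 257.9  21.6  12.5]
top yellow_motor 0.31 [339.6 172.   18.3  15. ]
top white_motor 0.51 [220.9 256.1  16.4  11.8]
top pad1 0.85 [339.5 170.   19.3  20.4]
top pad1 0.69 [237.1 179.2  20.1  15.9]
top pad1 0.66 [272.3 173.9  23.   18.9]
top blue_block 0.68 [360.2 172.8  10.3  23.1]
top cup 0.87 [152.4 231.8  39.7  34.5]
top cup 0.41 [403.9 258.5  27.1  11.6]
side cam [ 470. -627.  765.] 472.5007263621378 [[1.0, -0.1, 0.01], [-0.06, -0.69, -0.72], [0.07, 0.71, -0.7]]
side green_motor 0.59 [256.1 277.   11.8  21.3]
side red_motor 0.64 [247.  243.2  22.3  29.5]
side red_motor 0.61 [343.7 302.1  28.4  18.1]
side red_motor 0.6 [324.1 227.9  19.3  16. ]
side yellow_motor 0.81 [239.9 341.3  18.1  35.2]
side white_motor 0.84 [240.8 182.4  10.3  40.8]
side pad1 0.75 [325.2 228.2  19.8  17.3]
side pad1 0.74 [338.1 283.2  19.8  19.8]
side pad1 0.56 [318.5 206.1  20.7  15.3]
side pad1 0.52 [329.4 253.9  20.9  13. ]
side cup 0.62 [260.8 150.2  24.8  38.5]
```

```bash
python3 - <<'E'
import cv2
a=cv2.imread('pics/top0.png')[140:290,110:450];cv2.imwrite('pics/t0c.png',cv2.resize(a,(800,353),interpolation=cv2.INTER_CUBIC))
a=cv2.imread('pics/side0.png')[110:380,200:400];cv2.imwrite('pics/s0c.png',cv2.resize(a,(444,600),interpolation=cv2.INTER_CUBIC))
E
```

```text
(no output)
```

View pics/t0c.png

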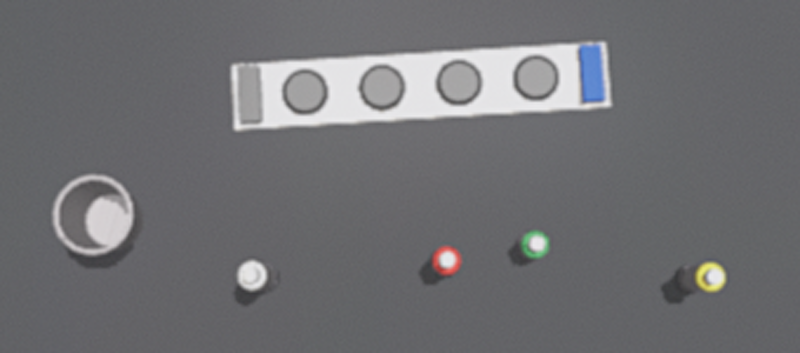

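View pics/s0c.png

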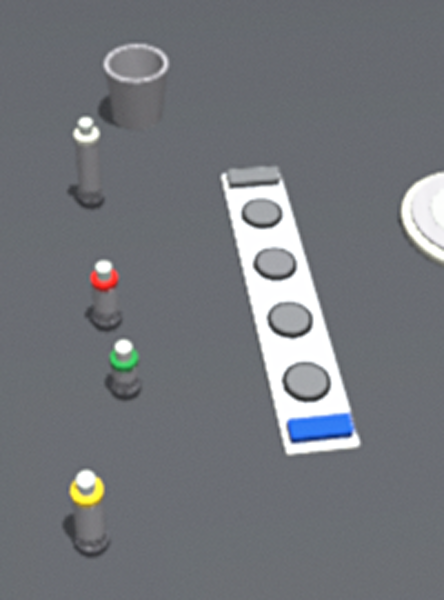

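The top view shows the grey block at the left (+y, column 215) and the blue block at the right (-y, column 360). So white goes on pad1, yellow on pad2, red on pad3 and green on pad4. All four motors stand upright, and the cup is at the far left. Next I'll measure precisely.

```bash
cat > m.py <<'E'
from h import *
from scipy.optimize import least_squares
def cen(c,lo,hi,roi):
    h=cv2.cvtColor(c['color'],cv2.COLOR_RGB2HSV); m=cv2.inRange(h,lo,hi); k=np.zeros_like(m)
    u0,u1,v0,v1=roi; k[v0:v1,u0:u1]=m[v0:v1,u0:u1]
    n,l,s,ce=cv2.connectedComponentsWithStats(k); i=1+np.argmax(s[1:,4]); (u,v),wh,_=cv2.minAreaRect(np.argwhere(l==i)[:,::-1].astype(np.float32))
    return ce[i],s[i,4],(u,v)
E
python3 - <<'E'
from m import *
a=bot.capture('top');b=bot.capture('side')
ra=(100,450,220,290); rb=(225,270,140,380)
for n,lo,hi,z in(('green',(45,90,50),(85,255,255),42),('red',(0,120,60),(8,255,255),58),('yellow',(20,110,80),(35,255,255),74)):
    pa,na,qa=cen(a,lo,hi,ra); pb,nb,qb=cen(b,lo,hi,rb)
    print(n,na,nb,'top',ray(a,*qa,z+2)[:2].round(1),'side',ray(b,*qb,z)[:2].round(1))
# white: collar disc in top ; box in side base
pa,na,qa=cen(a,(0,0,130),(180,60,255),(205,235,245,270));pb,nb,qb=cen(b,(0,0,130),(180,60,255),(225,255,155,195))
print('white',na,nb,'top',ray(a,*qa,94)[:2].round(1),'side',ray(b,*qb,97)[:2].round(1))
for nm,c,roi in(('top',a,(200,380,150,200)),('side',b,(295,365,180,315))):
    h=cv2.cvtColor(c['color'],cv2.COLOR_RGB2HSV)
    m=cv2.inRange(h,(0,0,170),(180,40,255));k=np.zeros_like(m);u0,u1,v0,v1=roi;k[v0:v1,u0:u1]=m[v0:v1,u0:u1]
    cs,hi=cv2.findContours(k,cv2.RETR_CCOMP,cv2.CHAIN_APPROX_NONE)
    i=max(range(len(cs)),key=lambda j:cv2.contourArea(cs[j]))
    W=np.float32([ray(c,*p[0],4)[:2] for p in cs[i]]); r=cv2.minAreaRect(W); print(nm,'rail',r)
    for j,x in enumerate(cs):
        if hi[0][j][3]==i and cv2.contourArea(x)>60:
            (u,v),_,_=cv2.fitEllipse(x); print('  hole',cv2.contourArea(x),ray(c,u,v,6.5)[:2].round(1))
E
```

```text
green 45 72 top [473.2 -38.5] side [475.3 -40.2]
red 60 68 top [459.5  43.8] side [462.3  42.4]
yellow 56 113 top [ 438.4 -188.2] side [ 441.3 -191.7]
white 137 121 top [450.2 215.7] side [452.8 216.2]
top rail ((632.1802978515625, 62.31017303466797), (65.47074127197266, 366.7226257324219), 1.984415888786316)
  hole 325.5 [628.6 174.8]
  hole 323.5 [630.9  99.7]
  hole 325.5 [633.7  24.9]
  hole 327.5 [636.4 -49.7]
side rail ((635.3983764648438, 61.9697265625), (67.28755187988281, 372.0602722167969), 1.9492440223693848)
  hole 336.0 [639.5 -51.2]
  hole 291.5 [637.   23.9]
  hole 248.5 [634.3  99. ]
  hole 215.0 [631.7 173.8]
```

Request:
step_arm([
  [0,0,0,0,0,0.12],
  [0,0,0,0,0,0.24],
  [0,0,0,0,0,0.36],
  [0,0,0,0,0,0.48],
  [0,0,0,0,0,0.6],
])

```text
time: 1.32
tool_pos: [203.8, 483.8, 220.4]
tcp_rot: [3.141, -0.0, 2.137]
contact_force: [0.8, 0.2, 0.0]
grip_width: 91.4
```

Request:
step_arm([
  [0,0,0,0,0,0.12],
  [0,0,0,0,0,0.24],
  [0,0,0,0,0,0.36],
  [0,0,0,0,0,0.48],
  [0,0,0,0,0,0.571],
])

```text
time: 1.73
tool_pos: [203.8, 483.8, 220.3]
tcp_rot: [3.142, -0.0, 1.566]
contact_force: [0.7, 0.7, -0.1]
grip_width: 91.9
```

Request:
step_arm([
  [-29,27,0,0,0,0],
  [-58,54,0,0,0,0],
  [-87,81,0,0,0,0],
  [-116,107,0,0,0,0],
  [-145,134,0,0,0,0],
])

```text
time: 2.15
tool_pos: [338.7, 337.6, 220.5]
tcp_rot: [3.141, -0.0, 1.572]
contact_force: [0.4, 0.5, 0.9]
grip_width: 91.7
```

Request:
step_arm([
  [-29,27,0,0,0,0],
  [-58,54,0,0,0,0],
  [-87,81,0,0,0,0],
  [-116,107,0,0,0,0],
  [-123,114,0,0,0,0],
])

```text
time: 2.57
tool_pos: [455.4, 212.2, 220.3]
tcp_rot: [3.14, 0.001, 1.568]
contact_force: [-0.2, -0.7, -0.2]
grip_width: 91.7
```

```bash
python3 - <<'E'
from h import *
o=bot.get_obs();print(o['time'],o['tool_pos'],o['tcp_rot'])
c=bot.capture('wrist');save(c,'w1')
print(-c['R'].T@c['t'],c['fx'],c['R'].round(2).tolist())
for x in ((451.5,216,0),(451.5,216,108),(451.5,216,94)): print(proj(c,x).round(1))
for r in bot.boxes_of('white_motor',c)[:2]: print(r)
E
```

```text
2.5667 [455.37082702 212.23049904 220.32915177] [3.13979060e+00 1.18917531e-03 1.56780746e+00]
[455.21176513 280.95069084 384.42740621] 315.10502246016404 [[1.0, -0.0, 0.0], [-0.0, -0.97, 0.26], [0.0, -0.26, -0.97]]
[275.6 186. ]
[274.6 206.1]
[274.7 202.7]
{'rect': [273.2, 195.6, 23.5, 40.1], 'p': 0.74}
{'rect': [285.1, 317.7, 18.1, 25.2], 'p': 0.63}
```

View pics/w1.png

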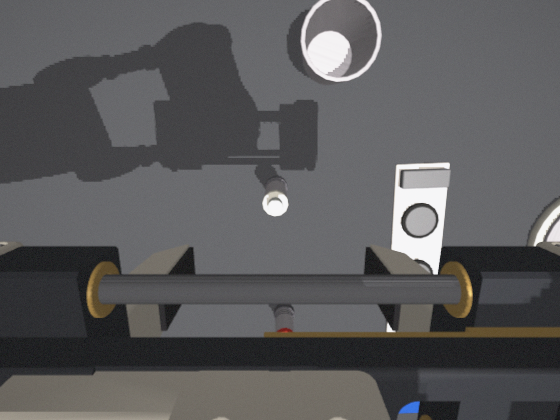

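The wrist image shows the white motor's spigot top at about (275, 207), against a predicted (274.6, 206.1). They agree, so I'll descend and grip.

Request:
step_arm([
  [0,0,0,0,0,0],
  [0,0,20,0,0,0],
  [0,0,50,0,0,0],
  [0,0,75,0,0,0],
  [0,0,75,0,0,0],
])

```text
time: 3.08
tool_pos: [448.0, 216.7, 141.3]
tcp_rot: [-3.133, 0.002, 1.574]
contact_force: [-0.6, -0.9, -0.1]
grip_width: 91.7
```

Request:
step_arm([
  [0,0,20,0,0,0],
  [0,0,40,0,0,0],
  [0,0,60,0,0,0],
  [0,0,73,0,0,0],
  [0,0,73,0,0,0],
])

```text
time: 3.5
tool_pos: [450.4, 216.9, 71.3]
tcp_rot: [-3.138, 0.001, 1.574]
contact_force: [0.2, 0.2, 0.4]
grip_width: 92.4
```

Request:
step_arm([
  [0,0,0,0,0,0],
  [0,0,0,0,0,0],
  [0,0,0,0,0,0],
  [0,0,0,0,0,0],
  [0,0,0,0,0,0],
], fingers=10)

```text
time: 3.92
tool_pos: [452.5, 216.3, 73.2]
tcp_rot: [3.14, -0.001, 1.572]
contact_force: [-0.3, 0.0, -0.1]
grip_width: 63.3
```

Request:
step_arm([
  [0,0,0,0,0,0],
  [0,0,0,0,0,0],
  [0,0,0,0,0,0],
  [0,0,0,0,0,0],
  [0,0,0,0,0,0],
])

```text
time: 4.33
tool_pos: [452.1, 216.1, 72.3]
tcp_rot: [3.142, -0.0, 1.572]
contact_force: [-0.4, 0.1, 0.4]
grip_width: 29.3
```

Request:
step_arm([
  [0,0,0,0,0,0],
  [0,0,0,0,0,0],
  [0,0,0,0,0,0],
  [0,0,-5,0,0,0],
  [0,0,-10,0,0,0],
])

```text
time: 4.75
tool_pos: [451.8, 216.0, 82.3]
tcp_rot: [-3.141, 0.0, 1.572]
contact_force: [-0.1, 0.2, -2.3]
grip_width: 23.1
```

Request:
step_arm([
  [0,0,-10,0,0,0],
  [0,0,-22,0,0,0],
  [0,0,-34,0,0,0],
  [0,0,-40,0,0,0],
  [0,0,-40,0,0,0],
])

```text
time: 5.17
tool_pos: [453.1, 216.4, 124.2]
tcp_rot: [3.138, -0.001, 1.572]
contact_force: [0.4, -0.0, -0.7]
grip_width: 23.6
```

Request:
step_arm([
  [-3,15,0,0,0,0],
  [-9,40,0,0,0,0],
  [-17,70,0,0,0,0],
  [-24,100,0,0,0,0],
  [-31,130,0,0,0,0],
])

```text
time: 5.58
tool_pos: [583.1, 184.8, 121.9]
tcp_rot: [-3.141, 0.0, 1.572]
contact_force: [0.4, 0.0, -2.0]
grip_width: 23.1
```

Request:
step_arm([
  [-6,24,0,0,0,0],
  [-9,40,0,0,0,0],
  [-11,48,0,0,0,0],
  [-11,48,0,0,0,0],
  [-11,48,0,0,0,0],
])

```text
time: 6.0
tool_pos: [629.2, 174.3, 121.5]
tcp_rot: [-3.14, 0.0, 1.572]
contact_force: [-0.3, 0.2, -2.1]
grip_width: 23.5
```

Request:
step_arm([
  [0,0,10,0,0,0],
  [0,0,20,0,0,0],
  [0,0,30,0,0,0],
  [0,0,34,0,0,0],
  [0,0,34,0,0,0],
])

```text
time: 6.42
tool_pos: [628.7, 174.3, 86.3]
tcp_rot: [-3.138, 0.0, 1.572]
contact_force: [-0.8, 0.3, -2.5]
grip_width: 23.2
```

```bash
python3 - <<'E'
from h import *
o=bot.get_obs();print(o['time'],o['tool_pos'],o['tcp_rot'],o['contact_force'])
c=bot.capture('side');save(c,'s1');b=bot.capture('top')
cv2.imwrite('pics/s1c.png',cv2.resize(cv2.cvtColor(c['color'],cv2.COLOR_RGB2BGR)[100:320,220:420],(545,600),interpolation=cv2.INTER_CUBIC))
E
```

```text
6.4167 [628.69105563 174.33390993  86.28194306] [-3.13793861e+00  4.78303783e-04  1.57218490e+00] [-0.83951072  0.2649215  -2.53270804]
```

View pics/s1c.png

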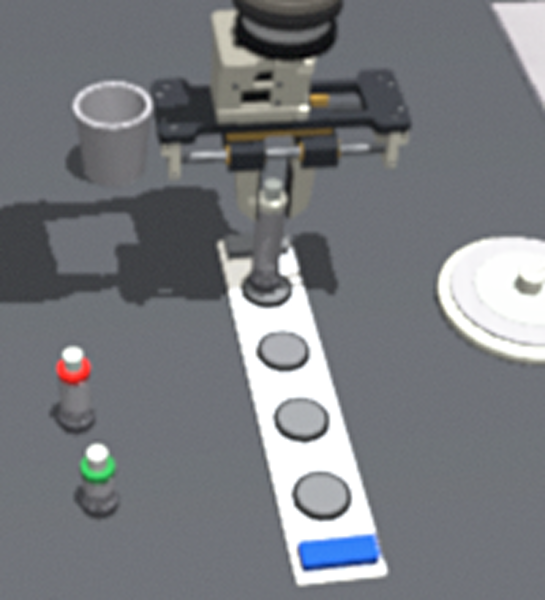

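White is upright over pad1 (pixel ~(265, 290) in the crop). I'll lower it the last 7 mm and release.

Request:
step_arm([
  [0,0,2,0,0,0],
  [0,0,4,0,0,0],
  [0,0,6,0,0,0],
  [0,0,7.5,0,0,0],
  [0,0,7.5,0,0,0],
])

```text
time: 6.93
tool_pos: [630.4, 174.3, 81.3]
tcp_rot: [3.141, -0.0, 1.572]
contact_force: [-1.4, -0.6, 2.2]
grip_width: 23.5
```

Request:
step_arm([
  [0,0,0,0,0,0],
  [0,0,0,0,0,0],
])

```text
time: 7.1
tool_pos: [630.4, 174.3, 81.3]
tcp_rot: [3.141, -0.0, 1.572]
contact_force: [0.1, -0.4, 1.6]
grip_width: 23.2
```

Request:
step_arm([
  [0,0,0,0,0,0],
  [0,0,0,0,0,0],
  [0,0,0,0,0,0],
  [0,0,0,0,0,0],
  [0,0,0,0,0,0],
], fingers=70)

```text
time: 7.52
tool_pos: [630.2, 174.3, 80.7]
tcp_rot: [-3.142, -0.0, 1.572]
contact_force: [-0.5, 1.1, 0.3]
grip_width: 52.4
```

Request:
step_arm([
  [0,0,0,0,0,0],
  [0,0,-10,0,0,0],
  [0,0,-40,0,0,0],
  [0,0,-70,0,0,0],
  [0,0,-80,0,0,0],
])

```text
time: 7.93
tool_pos: [632.2, 174.6, 166.4]
tcp_rot: [3.134, -0.001, 1.572]
contact_force: [0.0, 0.2, 0.2]
grip_width: 69.9
```

Request:
step_arm([
  [-14,-8,0,0,0,0],
  [-44,-23,0,0,0,0],
  [-76,-40,0,0,0,0],
  [-110,-58,0,0,0,0],
  [-144,-75,0,0,0,0],
])

```text
time: 8.35
tool_pos: [554.2, 29.2, 161.1]
tcp_rot: [3.141, 0.0, 1.573]
contact_force: [0.6, -0.2, -0.1]
grip_width: 70.3
```

Request:
step_arm([
  [-34,-18,0,0,0,0],
  [-68,-36,0,0,0,0],
  [-102,-53,0,0,0,0],
  [-136,-71,0,0,0,0],
  [-165,-87,0,0,0,0],
])

```text
time: 8.77
tool_pos: [467.3, -136.8, 161.3]
tcp_rot: [3.141, 0.001, 1.571]
contact_force: [0.1, 0.1, -0.4]
grip_width: 70.4
```

Request:
step_arm([
  [-25,-13,0,0,0,0],
  [-43,-22,0,0,0,0],
  [-55,-28,0,0,0,0],
  [-55,-28,0,0,0,0],
  [-55,-28,0,0,0,0],
])

```text
time: 9.18
tool_pos: [440.4, -190.3, 161.1]
tcp_rot: [3.141, 0.0, 1.57]
contact_force: [0.2, 0.4, 0.3]
grip_width: 69.9
```

```bash
python3 - <<'E'
from m import *
o=bot.get_obs();print(o['time'],o['tool_pos'],o['tcp_rot'])
c=bot.capture('wrist');save(c,'w2')
for x in ((440,-190,92),(440,-190,74)): print(proj(c,x).round(1))
for r in bot.boxes_of('yellow_motor',c)[:2]: print(r)
print(cen(c,(20,110,80),(35,255,255),(200,360,100,260)))
E
```

```text
9.1833 [ 440.42627848 -190.33636028  161.13986887] [3.14096860e+00 9.50479398e-06 1.57003020e+00]
[278.5 223.3]
[278.5 217.2]
{'rect': [278.7, 209.6, 29.4, 48.9], 'p': 0.67}
{'rect': [322.2, 31.5, 35.7, 47.8], 'p': 0.22}
(array([278.70719603, 214.56823821]), np.int32(403), (278.5, 217.5))
```

Request:
step_arm([
  [0,0,15,0,0,0],
  [0,0,40,0,0,0],
  [0,0,70,0,0,0],
  [0,0,92,0,0,0],
  [0,0,104,0,0,0],
])

```text
time: 9.7
tool_pos: [439.8, -188.1, 54.4]
tcp_rot: [-3.139, -0.002, 1.573]
contact_force: [-0.4, -0.4, 0.7]
grip_width: 70.0
```

Request:
step_arm([
  [0,0,0,0,0,0],
  [0,0,0,0,0,0],
  [0,0,0,0,0,0],
  [0,0,0,0,0,0],
  [0,0,0,0,0,0],
], fingers=10)

```text
time: 10.12
tool_pos: [441.2, -190.1, 57.8]
tcp_rot: [3.14, 0.001, 1.572]
contact_force: [-0.2, -0.8, -0.1]
grip_width: 41.3
```

Request:
step_arm([
  [0,0,0,0,0,0],
  [0,0,0,0,0,0],
  [0,0,0,0,0,0],
  [0,0,0,0,0,0],
  [0,0,0,0,0,0],
])

```text
time: 10.53
tool_pos: [440.6, -190.1, 57.2]
tcp_rot: [3.141, 0.0, 1.572]
contact_force: [-1.0, -0.8, 4.2]
grip_width: 23.5
```

Request:
step_arm([
  [0,0,0,0,0,0],
  [0,0,-5,0,0,0],
  [0,0,-15,0,0,0],
  [0,0,-32,0,0,0],
  [0,0,-50,0,0,0],
])

```text
time: 10.95
tool_pos: [439.9, -189.5, 106.8]
tcp_rot: [-3.14, -0.001, 1.572]
contact_force: [0.4, 0.0, -1.4]
grip_width: 22.9
```

Request:
step_arm([
  [8,5,0,0,0,0],
  [28,19,0,0,0,0],
  [54,36,0,0,0,0],
  [82,54,0,0,0,0],
  [112,74,0,0,0,0],
])

```text
time: 11.37
tool_pos: [514.5, -76.3, 105.9]
tcp_rot: [-3.14, -0.001, 1.571]
contact_force: [0.6, -1.5, -0.8]
grip_width: 23.5
```

Request:
step_arm([
  [30,20,0,0,0,0],
  [60,40,0,0,0,0],
  [90,60,0,0,0,0],
  [116,77,0,0,0,0],
  [140,93,0,0,0,0],
])

```text
time: 11.78
tool_pos: [607.6, 65.1, 105.5]
tcp_rot: [-3.14, -0.0, 1.573]
contact_force: [0.0, -0.7, -1.3]
grip_width: 23.6
```

Request:
step_arm([
  [20,13,0,0,0,0],
  [32,22,0,0,0,0],
  [37.5,25,0,0,0,0],
  [37.5,25,0,0,0,0],
  [37.5,25,0,0,0,0],
])

```text
time: 12.2
tool_pos: [631.4, 99.7, 105.9]
tcp_rot: [-3.14, 0.0, 1.572]
contact_force: [0.0, 0.1, -1.2]
grip_width: 23.3
```

Request:
step_arm([
  [0,0,8,0,0,0],
  [0,0,18,0,0,0],
  [0,0,27,0,0,0],
  [0,0,33,0,0,0],
  [0,0,35,0,0,0],
])

```text
time: 12.62
tool_pos: [631.1, 99.2, 69.8]
tcp_rot: [-3.138, 0.0, 1.571]
contact_force: [0.7, 1.4, -0.8]
grip_width: 23.2
```

Request:
step_arm([
  [0,0,2,0,0,0],
  [0,0,4,0,0,0],
  [0,0,6,0,0,0],
  [0,0,6.5,0,0,0],
  [0,0,6.5,0,0,0],
])

```text
time: 13.03
tool_pos: [632.7, 99.8, 66.2]
tcp_rot: [3.14, -0.0, 1.572]
contact_force: [-0.8, -0.5, 3.4]
grip_width: 23.3
```

Request:
step_arm([
  [0,0,0,0,0,0],
  [0,0,0,0,0,0],
  [0,0,0,0,0,0],
  [0,0,0,0,0,0],
  [0,0,0,0,0,0],
], fingers=70)

```text
time: 13.45
tool_pos: [632.2, 99.8, 65.1]
tcp_rot: [-3.141, -0.0, 1.572]
contact_force: [0.1, -0.2, 0.0]
grip_width: 52.1
```

Request:
step_arm([
  [0,0,0,0,0,0],
  [0,0,-10,0,0,0],
  [0,0,-40,0,0,0],
  [0,0,-75,0,0,0],
  [0,0,-95,0,0,0],
])

```text
time: 13.87
tool_pos: [633.4, 99.8, 164.7]
tcp_rot: [3.137, -0.0, 1.572]
contact_force: [1.2, 1.1, 0.8]
grip_width: 69.9
```

Request:
step_arm([
  [-5,-16,0,0,0,0],
  [-14,-42,0,0,0,0],
  [-26,-80,0,0,0,0],
  [-38,-116,0,0,0,0],
  [-48,-148,0,0,0,0],
])

```text
time: 14.28
tool_pos: [482.1, 51.2, 160.9]
tcp_rot: [3.141, 0.0, 1.572]
contact_force: [0.3, -0.4, 0.5]
grip_width: 69.9
```

Request:
step_arm([
  [-6,-17,0,0,0,0],
  [-8.5,-23.5,0,0,0,0],
  [-8.5,-23.5,0,0,0,0],
  [-8.5,-23.5,0,0,0,0],
  [-8.5,-23.5,0,0,0,0],
])

```text
time: 14.7
tool_pos: [462.3, 43.2, 160.7]
tcp_rot: [3.14, -0.0, 1.572]
contact_force: [0.4, -0.9, 0.6]
grip_width: 69.9
```

```bash
python3 - <<'E'
from m import *
o=bot.get_obs();print(o['time'],o['tool_pos'],o['tcp_rot'])
c=bot.capture('wrist');save(c,'w3')
print(proj(c,(461,43,58)).round(1), cen(c,(0,120,60),(8,255,255),(200,360,100,260)))
E
```

```text
14.7 [462.29352599  43.24873599 160.68234094] [ 3.13995043e+00 -1.20061176e-04  1.57183392e+00]
[277.4 213.2] (array([277.64872521, 211.17280453]), np.int32(353), (278.0, 213.5))
```

View pics/w3.png

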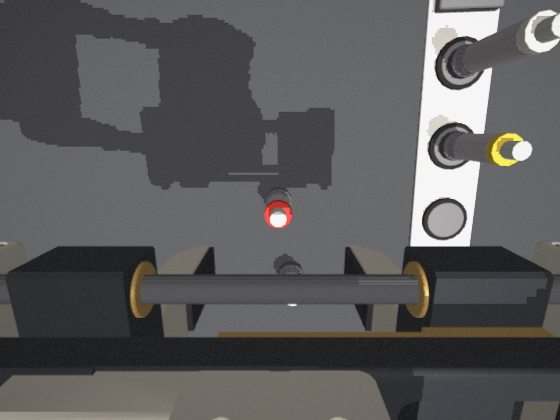

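White and yellow stand on pads 1 and 2 (pixels (460, 62) and (452, 147)). The red collar is at (278, 213), as predicted. Next is red.

Request:
step_arm([
  [0,0,15,0,0,0],
  [0,0,45,0,0,0],
  [0,0,75,0,0,0],
  [0,0,95,0,0,0],
  [0,0,105,0,0,0],
])

```text
time: 15.17
tool_pos: [460.1, 43.5, 52.4]
tcp_rot: [-3.137, -0.0, 1.572]
contact_force: [-0.2, 0.7, -0.6]
grip_width: 69.7
```

Request:
step_arm([
  [0,0,8,0,0,0],
  [0,0,14,0,0,0],
  [0,0,14,0,0,0],
  [0,0,14,0,0,0],
  [0,0,14,0,0,0],
], fingers=45)

```text
time: 15.58
tool_pos: [461.5, 43.1, 42.0]
tcp_rot: [3.14, 0.0, 1.572]
contact_force: [0.4, 0.7, 0.7]
grip_width: 46.0
```

Request:
step_arm([
  [0,0,0,0,0,0],
  [0,0,0,0,0,0],
  [0,0,0,0,0,0],
  [0,0,0,0,0,0],
  [0,0,0,0,0,0],
], fingers=10)

```text
time: 16.0
tool_pos: [461.1, 43.1, 41.6]
tcp_rot: [3.141, -0.0, 1.572]
contact_force: [0.7, 0.3, 2.3]
grip_width: 23.5
```

Request:
step_arm([
  [0,0,0,0,0,0],
  [0,0,-5,0,0,0],
  [0,0,-15,0,0,0],
  [0,0,-32,0,0,0],
  [0,0,-50,0,0,0],
])

```text
time: 16.42
tool_pos: [460.0, 43.2, 91.5]
tcp_rot: [-3.139, -0.0, 1.572]
contact_force: [1.1, 0.6, -0.7]
grip_width: 23.4
```

Request:
step_arm([
  [-1,9,0,0,0,0],
  [-3,30,0,0,0,0],
  [-6,58,0,0,0,0],
  [-10,90,0,0,0,0],
  [-13,120,0,0,0,0],
])

```text
time: 16.83
tool_pos: [582.4, 29.9, 90.8]
tcp_rot: [-3.141, 0.0, 1.572]
contact_force: [0.9, 0.8, -0.3]
grip_width: 23.2
```

Request:
step_arm([
  [-3,26,0,0,0,0],
  [-5,44,0,0,0,0],
  [-6,54,0,0,0,0],
  [-6,54,0,0,0,0],
  [-6,54,0,0,0,0],
])

```text
time: 17.25
tool_pos: [634.4, 24.2, 90.0]
tcp_rot: [-3.14, -0.0, 1.572]
contact_force: [-0.9, 0.6, -1.3]
grip_width: 23.3
```

Request:
step_arm([
  [0,0,8,0,0,0],
  [0,0,18,0,0,0],
  [0,0,27,0,0,0],
  [0,0,33,0,0,0],
  [0,0,35,0,0,0],
])

```text
time: 17.67
tool_pos: [633.6, 24.4, 54.5]
tcp_rot: [-3.139, -0.0, 1.572]
contact_force: [-1.1, 0.0, -0.1]
grip_width: 23.5
```

Request:
step_arm([
  [0,0,2,0,0,0],
  [0,0,4,0,0,0],
  [0,0,6,0,0,0],
  [0,0,6.5,0,0,0],
  [0,0,6.5,0,0,0],
])

```text
time: 18.08
tool_pos: [635.3, 24.2, 50.7]
tcp_rot: [3.14, 0.0, 1.572]
contact_force: [-0.1, -0.3, 4.0]
grip_width: 23.5
```

Request:
step_arm([
  [0,0,0,0,0,0],
  [0,0,0,0,0,0],
  [0,0,0,0,0,0],
  [0,0,0,0,0,0],
  [0,0,0,0,0,0],
], fingers=70)

```text
time: 18.5
tool_pos: [634.7, 24.3, 49.6]
tcp_rot: [-3.141, -0.0, 1.572]
contact_force: [-0.5, 0.1, 0.3]
grip_width: 52.4
```

Request:
step_arm([
  [0,0,0,0,0,0],
  [0,0,-10,0,0,0],
  [0,0,-40,0,0,0],
  [0,0,-75,0,0,0],
  [0,0,-105,0,0,0],
])

```text
time: 18.92
tool_pos: [634.9, 24.3, 157.2]
tcp_rot: [3.141, -0.0, 1.572]
contact_force: [0.1, -0.4, 0.4]
grip_width: 69.6
```

Request:
step_arm([
  [-5,-13,0,0,0,0],
  [-16,-40,0,0,0,0],
  [-29,-75,0,0,0,0],
  [-42,-108,0,0,0,0],
  [-54,-138,0,0,0,0],
])

```text
time: 19.33
tool_pos: [495.0, -30.2, 155.5]
tcp_rot: [3.141, 0.0, 1.572]
contact_force: [0.0, 0.1, -0.5]
grip_width: 69.7
```

Request:
step_arm([
  [-7,-17,0,0,0,0],
  [-9.5,-23,0,0,0,0],
  [-9.5,-23,0,0,0,0],
  [-9.5,-23,0,0,0,0],
  [-9.5,-23,0,0,0,0],
])

```text
time: 19.75
tool_pos: [475.2, -39.2, 155.2]
tcp_rot: [3.14, 0.0, 1.572]
contact_force: [-0.8, 0.1, -0.4]
grip_width: 69.9
```

```bash
python3 - <<'E'
from m import *
o=bot.get_obs();print(o['time'],o['tool_pos'],o['tcp_rot'])
c=bot.capture('wrist');save(c,'w4')
print(proj(c,(474.2,-39.3,42)).round(1), cen(c,(45,90,50),(85,255,255),(200,360,100,260)))
E
```

```text
19.75 [475.23667429 -39.2420149  155.17313713] [3.14006342e+00 6.60802215e-05 1.57204353e+00]
[277.7 210.1] (array([278.24610592, 208.46105919]), np.int32(321), (278.0, 211.0))
```

Request:
step_arm([
  [0,0,15,0,0,0],
  [0,0,45,0,0,0],
  [0,0,75,0,0,0],
  [0,0,95,0,0,0],
  [0,0,105,0,0,0],
])

```text
time: 20.22
tool_pos: [473.1, -38.6, 46.9]
tcp_rot: [-3.138, -0.001, 1.573]
contact_force: [-1.0, -0.3, -0.4]
grip_width: 70.1
```

Request:
step_arm([
  [0,0,8,0,0,0],
  [0,0,12.5,0,0,0],
  [0,0,12.5,0,0,0],
  [0,0,12.5,0,0,0],
  [0,0,12.5,0,0,0],
], fingers=45)

```text
time: 20.63
tool_pos: [474.6, -39.5, 38.0]
tcp_rot: [3.14, 0.0, 1.572]
contact_force: [0.5, -0.8, 0.4]
grip_width: 46.2
```

Request:
step_arm([
  [0,0,0,0,0,0],
  [0,0,0,0,0,0],
  [0,0,0,0,0,0],
  [0,0,0,0,0,0],
  [0,0,0,0,0,0],
], fingers=10)

```text
time: 21.05
tool_pos: [474.2, -39.5, 37.6]
tcp_rot: [3.141, 0.0, 1.572]
contact_force: [0.6, 0.9, 2.1]
grip_width: 21.8
```

Request:
step_arm([
  [0,0,0,0,0,0],
  [0,0,-5,0,0,0],
  [0,0,-15,0,0,0],
  [0,0,-32,0,0,0],
  [0,0,-50,0,0,0],
])

```text
time: 21.47
tool_pos: [473.0, -39.2, 87.4]
tcp_rot: [-3.139, -0.001, 1.572]
contact_force: [1.2, 0.1, -0.8]
grip_width: 22.1
```

The opening here is 22 mm against about 23.4 mm for the other motors, so I'll look before carrying green.

```bash
python3 - <<'E'
from h import *
c=bot.capture('side')
cv2.imwrite('pics/s2c.png',cv2.resize(cv2.cvtColor(c['color'],cv2.COLOR_RGB2BGR)[130:330,210:390],(540,600),interpolation=cv2.INTER_CUBIC))
print(bot.get_obs()['grip_width'],bot.get_obs()['contact_force'])
E
```

```text
21.093222354923938 [ 1.48011285 -0.37365252  1.76646182]
```

View pics/s2c.png

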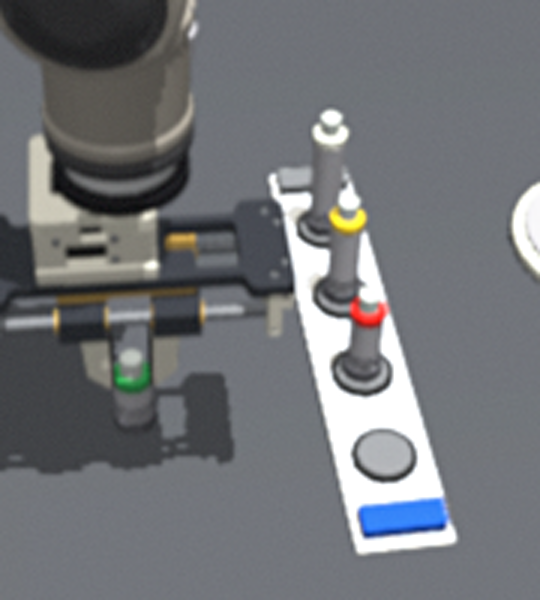

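Green is held upright (pixel ~(132, 390)), and the other three stand on their pads. Carrying on to pad4.

Request:
step_arm([
  [-1,9,0,0,0,0],
  [-2,29,0,0,0,0],
  [-4,56,0,0,0,0],
  [-6,85,0,0,0,0],
  [-8,112,0,0,0,0],
])

```text
time: 21.93
tool_pos: [587.2, -47.3, 86.1]
tcp_rot: [-3.141, -0.0, 1.572]
contact_force: [-0.3, -0.9, 0.3]
grip_width: 21.5
```

Request:
step_arm([
  [-2,24,0,0,0,0],
  [-3,42,0,0,0,0],
  [-3,52,0,0,0,0],
  [-3,52,0,0,0,0],
  [-3,52,0,0,0,0],
])

```text
time: 22.35
tool_pos: [637.4, -50.1, 85.5]
tcp_rot: [-3.139, -0.001, 1.572]
contact_force: [-0.5, 0.0, -0.4]
grip_width: 21.6
```

Request:
step_arm([
  [0,0,8,0,0,0],
  [0,0,16,0,0,0],
  [0,0,24,0,0,0],
  [0,0,28,0,0,0],
  [0,0,28,0,0,0],
])

```text
time: 22.77
tool_pos: [636.7, -50.1, 57.6]
tcp_rot: [-3.139, -0.001, 1.572]
contact_force: [-0.2, -0.2, -0.7]
grip_width: 21.5
```

```bash
python3 - <<'E'
from h import *
c=bot.capture('side')
cv2.imwrite('pics/s3c.png',cv2.resize(cv2.cvtColor(c['color'],cv2.COLOR_RGB2BGR)[190:320,290:390],(461,600),interpolation=cv2.INTER_CUBIC))
o=bot.get_obs();print(o['tool_pos'],o['grip_width'],o['contact_force'])
E
```

```text
[637.24137174 -50.15667399  58.49560487] 21.4433056409036 [ 0.70987602  0.13828732 -1.25091934]
```

View pics/s3c.png

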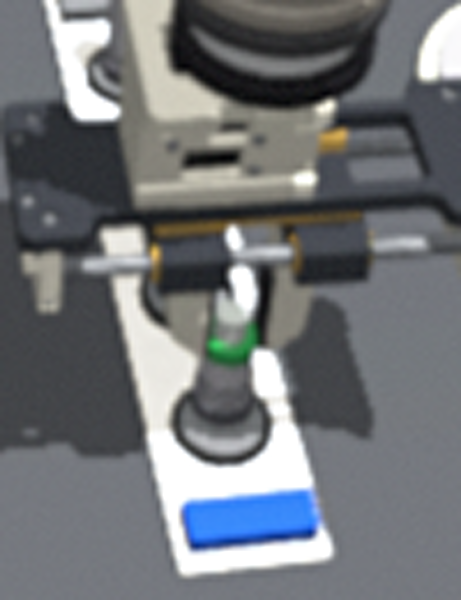

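Green is over pad4 and essentially upright. Lowering about 13 mm.

Request:
step_arm([
  [0,0,3,0,0,0],
  [0,0,6,0,0,0],
  [0,0,8,0,0,0],
  [0,0,9,0,0,0],
  [0,0,9,0,0,0],
])

```text
time: 23.23
tool_pos: [637.8, -50.2, 50.1]
tcp_rot: [-3.141, -0.0, 1.572]
contact_force: [-0.4, -0.4, -1.1]
grip_width: 21.6
```

Request:
step_arm([
  [0,0,1,0,0,0],
  [0,0,2,0,0,0],
  [0,0,3,0,0,0],
  [0,0,4,0,0,0],
  [0,0,4,0,0,0],
])

```text
time: 23.65
tool_pos: [638.2, -50.3, 46.6]
tcp_rot: [3.141, 0.0, 1.572]
contact_force: [0.3, 0.5, 0.9]
grip_width: 21.8
```

Request:
step_arm([
  [0,0,0.5,0,0,0],
  [0,0,0.5,0,0,0],
  [0,0,0.5,0,0,0],
])

```text
time: 23.9
tool_pos: [638.3, -50.3, 46.4]
tcp_rot: [3.14, 0.0, 1.572]
contact_force: [-0.1, 0.2, 4.8]
grip_width: 21.3
```

Request:
step_arm([
  [0,0,0,0,0,0],
  [0,0,0,0,0,0],
  [0,0,0,0,0,0],
  [0,0,0,0,0,0],
  [0,0,0,0,0,0],
], fingers=70)

```text
time: 24.32
tool_pos: [637.6, -50.2, 45.4]
tcp_rot: [-3.141, -0.0, 1.572]
contact_force: [-0.4, 0.3, 0.0]
grip_width: 49.7
```

Request:
step_arm([
  [0,0,0,0,0,0],
  [0,0,-10,0,0,0],
  [0,0,-40,0,0,0],
  [0,0,-75,0,0,0],
  [0,0,-110,0,0,0],
])

```text
time: 24.73
tool_pos: [637.4, -50.1, 157.3]
tcp_rot: [-3.14, -0.0, 1.572]
contact_force: [1.2, -0.3, -0.2]
grip_width: 69.5
```

Request:
step_arm([
  [-20,-20,-10,0,0,0],
  [-40,-50,-20,0,0,0],
  [-60,-80,-20,0,0,0],
  [-80,-110,-20,0,0,0],
  [-100,-140,-20,0,0,0],
])

```text
time: 25.15
tool_pos: [496.7, -151.0, 176.9]
tcp_rot: [3.14, 0.001, 1.572]
contact_force: [-0.5, -0.2, -0.2]
grip_width: 70.0
```

Request:
step_arm([
  [-20,-20,0,0,0,0],
  [-40,-35,0,0,0,0],
  [-50,-45,0,0,0,0],
  [-50,-45,0,0,0,0],
  [-50,-45,0,0,0,0],
])

```text
time: 25.57
tool_pos: [453.0, -200.9, 176.6]
tcp_rot: [3.14, 0.0, 1.57]
contact_force: [0.2, 0.4, -0.5]
grip_width: 70.0
```

```bash
python3 - <<'E'
from m import *
o=bot.get_obs();print(o['time'],o['tool_pos'])
a=bot.capture('top');b=bot.capture('side')
ra=(200,370,140,210); rb=(290,365,130,300)
P=dict(green=(638,-50.5),red=(635.3,24.4),yellow=(632.6,99.4))
for n,lo,hi,z in(('green',(45,90,50),(85,255,255),42),('red',(0,120,60),(8,255,255),58),('yellow',(20,110,80),(35,255,255),74)):
    pa,na,qa=cen(a,lo,hi,ra); pb,nb,qb=cen(b,lo,hi,rb)
    m=(ray(a,*qa,z+11)[:2]+ray(b,*qb,z+9)[:2])/2
    print(n,na,nb,ray(a,*qa,z+11)[:2].round(1),ray(b,*qb,z+9)[:2].round(1),'off pad',(m-P[n]).round(1))
for q in ('white_motor','cup'):
    for n,c in(('top',a),('side',b)):
        for r in bot.boxes_of(q,c)[:1]: print(q,n,r)
print('white foot/top pred',[proj(c,(630.1,174.3,z)).round(1) for c in(a,b) for z in(9,117)])
x=cv2.resize(cv2.cvtColor(a['color'],cv2.COLOR_RGB2BGR)[120:270,120:390],(650,361),interpolation=cv2.INTER_CUBIC);cv2.imwrite('pics/tf.png',x)
x=cv2.resize(cv2.cvtColor(b['color'],cv2.COLOR_RGB2BGR)[120:320,230:390],(480,600),interpolation=cv2.INTER_CUBIC);cv2.imwrite('pics/sf.png',x)
E
```

```text
25.5667 [ 453.00889805 -200.86086948  176.58505593]
green 26 60 [633.4 -45.5] [640.3 -51.5] off pad [-1.2  2. ]
red 33 64 [629.8  26.1] [635.7  23.5] off pad [-2.5  0.4]
yellow 26 69 [625.  100.2] [633.8 100.3] off pad [-3.2  0.9]
white_motor top {'rect': [236.2, 176.7, 16.7, 19.8], 'p': 0.57}
white_motor side {'rect': [320.1, 186.4, 10.9, 43.2], 'p': 0.73}
cup top {'rect': [152.8, 232.1, 36.5, 31.1], 'p': 0.8}
cup side {'rect': [268.2, 147.2, 8.9, 36.6], 'p': 0.52}
white foot/top pred [array([239.2, 177.9]), array([234.7, 168.1]), array([316.8, 205. ]), array([319.6, 168.9])]
```

View pics/tf.png

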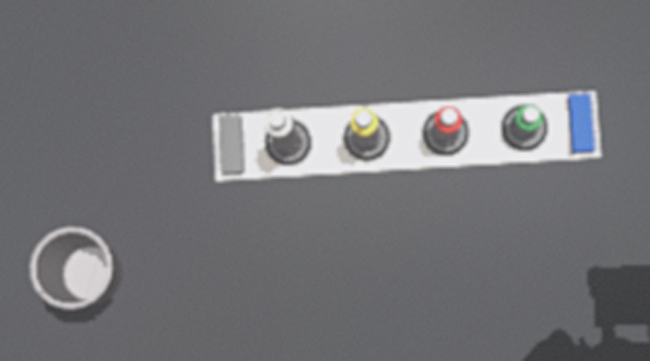

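View pics/sf.png

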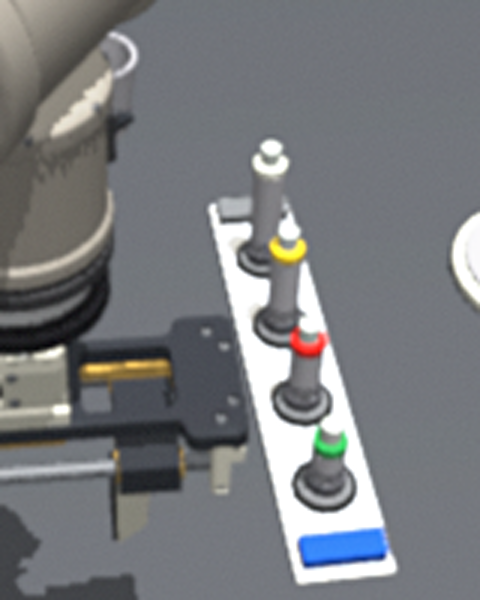

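All four motors are upright and centred on their pads in the right order. The cup hasn't moved and the gripper is clear. Handing in.

```bash
python3 -c "
from plant import bot
print(bot.close_job())"
```

```text
the job is handed in; nothing more can be done
None
```

All four motors stand on the rail in height order: green on pad4 next to the blue block, then red on pad3, yellow on pad2 and white on pad1 beside the grey block. Each was lowered until the wrist force showed contact, and only then released. I handed the job in at about 26 s of the 93 s allowed, with the gripper clear of everything; no verdict was reported.

- **Position:** averaging the two cameras, the green, red and yellow collars were within about 3.5 mm of their pad centres. I checked white only by its bounding box and by eye, and it looked upright and centred on its pad.
- **Camera disagreement:** the top and side cameras differed by 6–9 mm on the placed collars. That is more than the roughly 3 mm seen at the start, and I put it down to the spigots partly hiding the collars from above.
- **Green's grip:** the fingers closed to about 21–22 mm on green, against 23.4 mm on the others. Pictures taken during the carry showed it held and upright.
- **Cup:** in the top view it was within 0.5 px of where it started, about 1 mm.

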